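# Turn the cruffin to the camera and take its picture

## Robot

A 7-joint arm with a two-finger parallel gripper is mounted at the origin on the work surface. World frame = base frame: x ahead of the robot, y to its left, z up, the work surface at z = 0. Lengths are in m, angles in rad, forces in N, time in s.
With the tool pointing down it reaches from about 0.35 to 0.9 m from the base axis. Payload 7.2 kg.
Tool frame: the origin (TCP) lies midway between the tips of the shut fingers; the grasp point (between the pads) lies 19 mm behind it; z points along the fingers, y is the line along which they close (so a half turn about z gives the same grasp; the last joint's range is limited). The gripper opens to 88 mm and grips with 3 to 60 N. Pads are 20 mm wide; open, the fingers measure 115 mm over their backs; the gripper's body (75 mm by 178 mm) begins 61 mm behind the grasp point.
Start: joints at [-1.247, 0.411, -0.013, 1.596, 0.006, 1.134, -0.082], TCP at [0.239, 0.578, 0.185] pointing down, gripper open.
Joint ranges: [-2.95, 2.95], [-0.29, 1.99], [-1.47, 1.44], [0.14, 2.54], [-1.03, 4.17], [0.13, 1.85], [-2.86, 2.86]. Speed limits (rad/s): [2.39, 2.39, 3.01, 3.01, 3.14, 3.14, 3.14].

## Interface

Orientations are given as a unit quaternion [w, x, y, z].
In Python, from cell import env, optics, ticket gives the robot as it stands.
- The arm moves only by the shell command python3 -m crank 'ROWS' [FORCE]. ROWS is JSON, a list of rows, each a list of 5 numbers: the shift along the tool's x, y, z in mm, then the turn about the tool's z in degrees, then the opening, from 0 (shut) to 1 (fully open). In form: [[tx, ty, tz, twist, grip], ...]. A call has 1 to 20 rows; each row is the pose to reach, as a shift and turn from the pose commanded when the call began, along the tool's axes at that moment; what a row does not reach only later rows make up. A row lasts 1/10 s, in which the tool goes at most 50 mm and 8.59 degrees, less where a joint would pass 70% of its speed; a pose out of reach is approached as far as the arm can. A call with a gripper value outside its range is refused whole. The fingers move at their own pace and stop on an object; FORCE is the grip in N (left out, the last holds). Time passes only in rows, so rows that repeat a pose let the fingers close. It gives the time, the measured TCP pose, the force, the opening and the grip force at its end, in the units of the state.
- env.read_state(): the state, without advancing time (a new reading comes with each control period).
- optics.read_camera(name): name is "side" or "top" or "wrist"; returns the picture (384x512x3 uint8, blue, green, red); there is no depth.
- optics.calibration(name): a dict with "intrinsics" (3x3 intrinsics, pixels), "dist_coeffs" ([k1, k2, p1, p2, k3] as OpenCV has them; the pictures are not rectified), "position" and "orientation" of the camera in the world. Camera axes: x right, y down, z forward; pixel columns grow to the right and rows downward; lengths in m; the calibration is good to about 2 mm. A picture is of the moment at which its call begins: read the wrist's pose just before it. calibration takes no time and is no camera call; for the wrist camera it gives the pose at the moment of the call.
- ticket.finish_job(): hands the job in; it is judged then, once.
The state is a dict: "time": time; "joint_pos": joint angles; "qd": joint speeds; "joint_torque": joint torques, N m; "position": TCP position; "ee_rot": TCP orientation; "force": force on the tool from outside, world axes, zero at the start; "ft_torque": the same for the moment, N m; "gripper_width": opening from 0.0 (shut) to 1.0 (fully open); "gripper_force": force on a finger pad.
Only numpy, scipy, OpenCV 4.12 (cv2) and the standard library are available. Lean on these libraries where they do the work, as an engineer would, in place of code of your own. Each camera call takes 0.05 s, during which the arm holds its last target. There are 200 camera calls.

## Task

Take the order-board picture of the cream-topped cruffin: with one fingertip, gently push a red-tipped spoke to turn the photo stand until the cruffin stands squarely in front of the camera lens, and then press the green shutter button right down and let it come up again. Nothing is to be gripped or lifted: touch neither the pastries nor the disc they stand on, leave all else where it is, and do not press the shutter before the cruffin is in place.

Things in the scene. Friction and masses are not known exactly. Their poses are not given: they have to be found in the camera images.
- stand: fixed aluminium foot of the photo stand, 300 mm across, about 430 mm long with the camera. Origin: on the table, under the vertical turning axis; z up; +x points from the turning axis to the camera. The black camera (60 x 85 x 60 mm, top 121 mm above the table) stands 245 mm from the axis, its lens looks back at the axis
- photo_spot (a point): fixed spot squarely before the lens where the cruffin belongs: 115 mm from the turning axis straight towards the lens, 38 mm above the table. It does not turn
- lens (a point): middle of the camera lens, 203 mm from the axis, 80 mm above the table
- carousel (a joint): turn of the stand's upper part (disc, hub and spokes in one piece) about the vertical axis, rad, counter-clockwise from above positive; 0 at the start; about 500 degrees free either way. Bearing friction about 0.13 N m (1.5 N at a spoke) and light damping: it stays where it is left
- axis (a point): on the turning axis, at the top of hub and spokes, 165 mm above the table; turns with the upper part
- disc: wooden disc, 330 mm across, top 35 mm above the table, carries three white round coasters (96 mm across, 3 mm high, centres 115 mm from the axis, 120 degrees apart), one pastry on each; not to be touched
- spokes: hub (52 mm across) with three steel spokes, well above the pastries, each 16 mm wide, 20 mm high (145 to 165 mm above the table), reaching 117 mm from the axis, with red 18 mm end blocks; 120 degrees apart, midway between the coasters. Origin on the turning axis at table height; one spoke lies along its +x
- spoke0 (a point): on the top face of a spoke, on its centre line, 85 mm from the axis, 165 mm above the table: push on the spoke's upright side near here; the space beneath, down to the pastries, is free
- spoke1 (a point): on the top face of a spoke, on its centre line, 85 mm from the axis, 165 mm above the table: push on the spoke's upright side near here; the space beneath, down to the pastries, is free
- spoke2 (a point): on the top face of a spoke, on its centre line, 85 mm from the axis, 165 mm above the table: push on the spoke's upright side near here; the space beneath, down to the pastries, is free
- seat0 (a point): top centre of a coaster, 38 mm above the table, 115 mm from the axis; turns with the disc
- seat1 (a point): top centre of a coaster, 38 mm above the table, 115 mm from the axis; turns with the disc
- seat2 (a point): top centre of a coaster, 38 mm above the table, 115 mm from the axis; turns with the disc
- cruffin: loose golden-brown swirled pastry with cream and two crisps on top, 72 mm across, about 75 mm high; origin at the centre of its underside; on any of the three coasters
- bun: loose dark round bun, 72 mm across, 46 mm high, origin at the centre of its underside, on another coaster
- muffin: loose yellow muffin in a white paper case, 70 mm across, 62 mm high, origin at the centre of its underside, on the third coaster
- shutter (a joint): travel of the green shutter button, m: 0 up, 0.006 fully down; a spring brings it up; about 5 N to hold it fully down
- shutter_top (a point): centre of the top of the green button (36 mm across), in a fixed black housing on the table to the right of the stand; pressed straight down
- bowl: loose steel bowl, 150 mm across, 65 mm high; origin at its underside
- jar: loose amber jar, 72 mm across, 110 mm high; origin at its underside
- cup: loose blue mug, 80 mm across, 90 mm high; origin at its underside
- spatula: loose spatula lying to the left of the stand; origin at its underside

How it is judged:
By the outcome, as a careful person would: the job done as asked, in the order asked, and still so for the second after the job is handed in, with the robot touching nothing.
It also fails if it takes over 58 s, if anything falls off the work surface, if the arm or the gripper's body presses on something with over 40 N, if the wrist force passes 120 N, or if a joint passes its speed limit or range.

## Working session

There is one attempt and no reset: what is moved stays moved. The work goes in short steps, Python scripts to look and compute and a shell command to move; the robot and the scene stay as the last step left them, time stands still between calls to the robot, and variables do not carry over. Pictures are saved under pics/ and viewed, at most 11 in all, crops included, and the job is handed in when it is done.

```bash
mkdir -p pics
cat > h.py <<'E'
import numpy as np, cv2
from scipy.spatial.transform import Rotation as R
from cell import env, optics, ticket
def quat(q): return R.from_quat([q[1],q[2],q[3],q[0]])
def ray(c,uv):
    K=np.array(c["intrinsics"]);d=np.array(c["dist_coeffs"])
    p=cv2.undistortPoints(np.array(uv,float).reshape(-1,1,2),K,d).reshape(-1,2)
    o=np.array(c["orientation"]);Rm=quat(o).as_matrix() if o.size==4 else o
    return np.array(c["position"]),np.c_[p,np.ones(len(p))]@Rm.T
def plane(c,uv,z):
    o,d=ray(c,uv); return o+d*((z-o[2])/d[:,2])[:,None]
E
python3 - <<'E'
from h import *
s=env.read_state();print({k:np.round(v,3) for k,v in s.items()})
for n in("top","side"):
    im=optics.read_camera(n);c=optics.calibration(n);print(n,c)
    cv2.imwrite(f"pics/{n}0.png",im)
E
```

```text
{'time': np.float64(0.0), 'joint_pos': array([-1.247,  0.412, -0.013,  1.597,  0.006,  1.134, -0.082]), 'qd': array([-0.002,  0.001, -0.001, -0.001,  0.002, -0.001,  0.001]), 'joint_torque': array([-1.0000e-03, -5.8795e+01,  6.4100e-01, -2.9108e+01, -5.4000e-02,
        1.8000e-02,  0.0000e+00]), 'position': array([0.239, 0.577, 0.184]), 'ee_rot': array([-0.   ,  0.195,  0.981, -0.001]), 'force': array([ 0.558,  0.274, -0.759]), 'ft_torque': array([ 0.001,  0.025, -0.035]), 'gripper_force': np.float64(0.0), 'gripper_width': np.float64(1.002)}
top {'intrinsics': array([[383.21907029,   0.        , 258.42191865],
       [  0.        , 383.21907029, 188.17643195],
       [  0.        ,   0.        ,   1.        ]]), 'dist_coeffs': array([0.03238588, 0.        , 0.        , 0.        , 0.        ]), 'position': array([0.28111488, 0.02816145, 1.37804921]), 'orientation': array([ 0.06175852, -0.69891749,  0.7093568 , -0.06718001])}
side {'intrinsics': array([[377.29510835,   0.        , 253.89342371],
       [  0.        , 377.29510835, 193.94068708],
       [  0.        ,   0.        ,   1.        ]]), 'dist_coeffs': array([-0.11519427,  0.        ,  0.        ,  0.        ,  0.        ]), 'position': array([ 0.25840269, -0.78053642,  1.03748049]), 'orientation': array([-0.36500755,  0.92022224, -0.12836766,  0.05901075])}
```

View pics/top0.png

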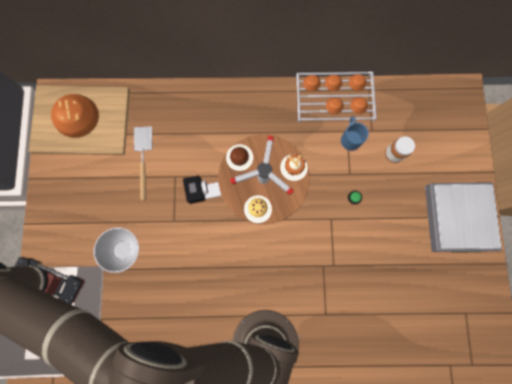

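View pics/side0.png

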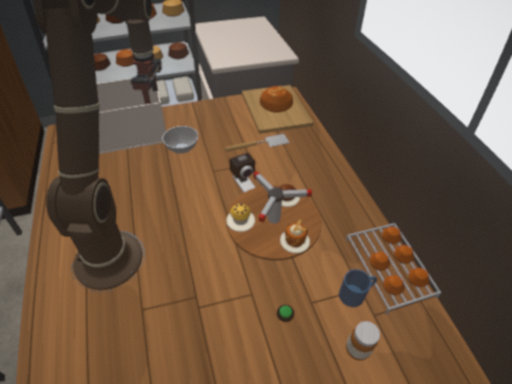

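The top view shows the hub at about (265,171), the camera at (195,188), the cruffin at (293,166), the bun at (240,157) and the muffin at (258,208). The red tips are at (270,138), (234,181) and (290,191), and the green button is at (355,197).

```bash
cat >> h.py <<'E'
def blobs(m,amin=8):
    n,l,st,ce=cv2.connectedComponentsWithStats(m.astype(np.uint8));
    return [(ce[i],st[i,4]) for i in range(1,n) if st[i,4]>=amin]
def masks(im):
    h=cv2.cvtColor(im,cv2.COLOR_BGR2HSV).astype(int);H,S,V=h[...,0],h[...,1],h[...,2]
    return dict(red=((H<5)|(H>174))&(S>170)&(V>90),green=(H>50)&(H<80)&(S>120)&(V>50),white=(S<50)&(V>170))
def show(n,im,win):
    M=masks(im);c=optics.calibration(n)
    for k,z in(("red",.165),("green",.04),("white",.038)):
        for p,a in blobs(M[k]):
            if win[0]<p[0]<win[1] and win[2]<p[1]<win[3]: print(n,k,np.round(p,1),a,np.round(plane(c,[p],z)[0],4))
E
python3 - <<'E'
from h import *
t=cv2.imread("pics/top0.png");s=cv2.imread("pics/side0.png")
show("top",t,(180,370,130,225));show("side",s,(220,330,150,330))
c=optics.calibration("top")
print(plane(c,[[265,171]],.165),plane(c,[[265,176]],.035))
cv2.imwrite("pics/crop.png",cv2.resize(t[125:230,175:375],None,fx=4,fy=4,interpolation=2))
E
```

```text
top red [270.2 137.1] 12 [ 0.6759 -0.0243  0.165 ]
top red [232.2 180.7] 18 [0.5307 0.1015 0.165 ]
top red [289.9 191.1] 18 [ 0.494  -0.0839  0.165 ]
top green [354.9 196.8] 73 [ 0.4923 -0.3247  0.04  ]
top white [267.4 151.4] 107 [ 0.6634 -0.0188  0.038 ]
top white [239.5 158.8] 250 [0.637  0.0825 0.038 ]
top white [291.4 172. ] 183 [ 0.5859 -0.1032  0.038 ]
top white [292.2 165. ] 20 [ 0.6117 -0.1069  0.038 ]
top white [246.2 175.1] 111 [0.5765 0.0588 0.038 ]
top white [278.6 181.5] 128 [ 0.5517 -0.0564  0.038 ]
top white [211.4 189.8] 213 [0.5251 0.183  0.038 ]
top white [257.4 211. ] 260 [0.4468 0.0206 0.038 ]
side red [308.9 191.9] 14 [ 0.6743 -0.0305  0.165 ]
side red [261.5 216.8] 20 [ 0.4969 -0.0893  0.165 ]
side green [285.4 311.3] 111 [ 0.4944 -0.3437  0.04  ]
side white [246.3 185.2] 105 [0.5219 0.1732 0.038 ]
side white [290.5 202.2] 69 [0.6518 0.0487 0.038 ]
side white [240.2 223.6] 220 [0.4534 0.002  0.038 ]
side white [293.7 245.1] 177 [ 0.5975 -0.1314  0.038 ]
[[ 0.56142954 -0.00514148  0.165     ]] [[ 0.57309341 -0.00837088  0.035     ]]
```

View pics/crop.png

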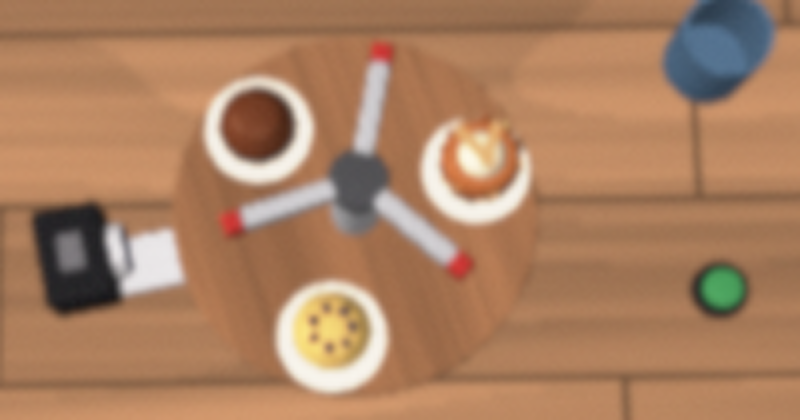

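The crop shows clean tips, coasters and the camera. The camera is on the +y side, with a white foot strip. Next I get the camera bearing and the tool-frame shifts.

```bash
cat >> h.py <<'E'
def to(*pts):
    s=env.read_state();Rm=quat(s["ee_rot"]);p=np.array(s["position"])
    for q in pts: print(np.round(q,3),"->mm",np.round(Rm.inv().apply(np.array(q)-p)*1000,1))
E
python3 - <<'E'
from h import *
ax=np.array([.567,-.002,.165])
t=cv2.imread("pics/top0.png");c=optics.calibration("top")
V=t.max(2)<60;w=np.zeros_like(V);w[170:208,178:212]=V[170:208,178:212]
for p,a in blobs(w):
    for z in(.121,.09):
        q=plane(c,[p],z)[0];print(p,a,q,np.hypot(*(q-ax)[:2]),np.degrees(np.arctan2(*(q-ax)[1::-1])))
cw=optics.calibration("wrist");s=env.read_state()
print(cw); print("cam in tool",quat(s["ee_rot"]).inv().apply(np.array(cw["position"])-s["position"]))
print("cam fwd",ray(cw,[[256,192]])[1])
to([.55,.06,.34],[.45,.06,.34])
E
```

```text
[193.59539474 189.79934211] 304 [0.51074584 0.23239406 0.121     ] 0.24105000408205496 103.49563853825245
[193.59539474 189.79934211] 304 [0.51640875 0.23743062 0.09      ] 0.24471717826381473 101.93099829240796
{'intrinsics': array([[301.0216573 ,   0.        , 253.16088798],
       [  0.        , 301.0216573 , 189.55370694],
       [  0.        ,   0.        ,   1.        ]]), 'dist_coeffs': array([0.01910199, 0.        , 0.        , 0.        , 0.        ]), 'position': array([0.17735625, 0.60149274, 0.38543149]), 'orientation': array([0.10318268, 0.82473423, 0.55190309, 0.06760006])}
cam in tool [ 0.06578837 -0.00114404 -0.20123912]
cam fwd [[ 0.23628222 -0.08986453 -0.96760016]]
[0.55 0.06 0.34] ->mm [-485.4 -359.3 -155.2]
[0.45 0.06 0.34] ->mm [-392.9 -397.4 -155.2]
```

```bash
python3 -m crank '[[0,0,-80,0,0],[-478,-341,-155,0,0],[-478,-341,-155,0,0],[-478,-341,-155,0,0],[-478,-341,-155,0,0],[-478,-341,-155,0,0],[-478,-341,-155,0,0],[-478,-341,-155,0,0],[-478,-341,-155,0,0],[-478,-341,-155,0,0],[-478,-341,-155,0,0],[-478,-341,-155,0,0],[-478,-341,-155,0,0],[-478,-341,-155,0,0],[-478,-341,-155,0,0],[-478,-341,-155,0,0],[-478,-341,-155,0,0],[-478,-341,-155,0,0]]'
python3 - <<'E'
from h import *
print(env.read_state()["position"])
im=optics.read_camera("wrist");cv2.imwrite("pics/w1.png",im);show("wrist",im,(0,512,0,384))
E
```

```text
time: 1.9
position: [0.5497, 0.0813, 0.3398]
ee_rot: [-0.0, 0.193, 0.981, 0.0]
force: [0.2, 0.1, 0.7]
gripper_width: 0.006
gripper_force: 0.0
[0.54971979 0.08134021 0.33980163]
wrist red [261.5 151.3] 192 [0.5346 0.0969 0.165 ]
wrist red [117.3 177.8] 205 [ 0.4963 -0.0853  0.165 ]
wrist green [ 30.5 213.4] 381 [ 0.498 -0.317  0.04 ]
wrist white [202.9 114.5] 1170 [0.4589 0.0287 0.038 ]
wrist white [307.9 118.2] 1107 [0.529  0.1841 0.038 ]
wrist white [478.  167.9] 1897 [0.7142 0.419  0.038 ]
wrist white [229.9 176.6] 885 [0.5696 0.0284 0.038 ]
wrist white [158.9 199.7] 1552 [ 0.5604 -0.1018  0.038 ]
wrist white [274.9 197.2] 866 [0.6326 0.0861 0.038 ]
wrist white [205.8 230.2] 240 [ 0.6428 -0.0502  0.038 ]
wrist white [155.5 232.5] 189 [ 0.6127 -0.1348  0.038 ]
wrist white [143.4 241.6] 8 [ 0.6201 -0.1628  0.038 ]
wrist white [447.4 290.9] 367 [0.9232 0.3171 0.038 ]
wrist white [ 18.6 315.1] 145 [ 0.664  -0.4484  0.038 ]
wrist white [130.4 335.7] 29 [ 0.7865 -0.2763  0.038 ]
```

View pics/w1.png

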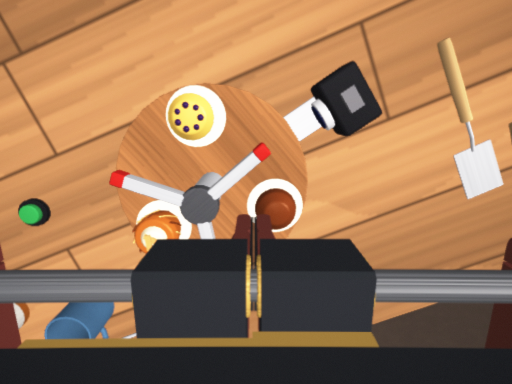

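The wrist view shows the hub at (200,204), tips at (262,151) and (118,179), the camera's grey display at (352,98), the lens ring at (322,113) and the foot strip at (300,120).

Run:
```python
from h import *
c=optics.calibration("wrist");im=cv2.imread("pics/w1.png")
a=np.array([.5683,-.0053])
for n,p,z in(("hub",(200,204),.165),("screen",(352,98),.121),("lens",(322,113),.08),("strip",(300,120),.005),("strip",(300,120),.02)):
    q=plane(c,[p],z)[0];d=q[:2]-a;print(n,q,np.hypot(*d),np.degrees(np.arctan2(d[1],d[0])))
m=(im.max(2)<70);m[:,:305]=0;m[:55]=0;m[145:]=0;m[:,390:]=0
cn=max(cv2.findContours(m.astype(np.uint8),0,1)[0],key=cv2.contourArea);print(cv2.approxPolyDP(cn,4,True).reshape(-1,2).tolist())
cv2.imwrite("pics/w1c.png",cv2.resize(im[50:250,90:390],None,fx=2.6,fy=2.6,interpolation=2))
```

```text
hub [ 0.56781411 -0.00285206  0.165     ] 0.002495700319436888 101.22662708918867
screen [0.52008179 0.23394007 0.121     ] 0.24405083125838306 101.39515554996147
lens [0.52650627 0.19919521 0.08      ] 0.20872231804210123 101.5507624661484
strip [0.52926073 0.17551622 0.005     ] 0.1849826174554215 102.18347737878878
strip [0.52812263 0.17354184 0.02      ] 0.18329928054567954 102.66146346241939
[[354, 62], [311, 89], [331, 111], [334, 130], [344, 135], [381, 112]]
```

View pics/w1c.png

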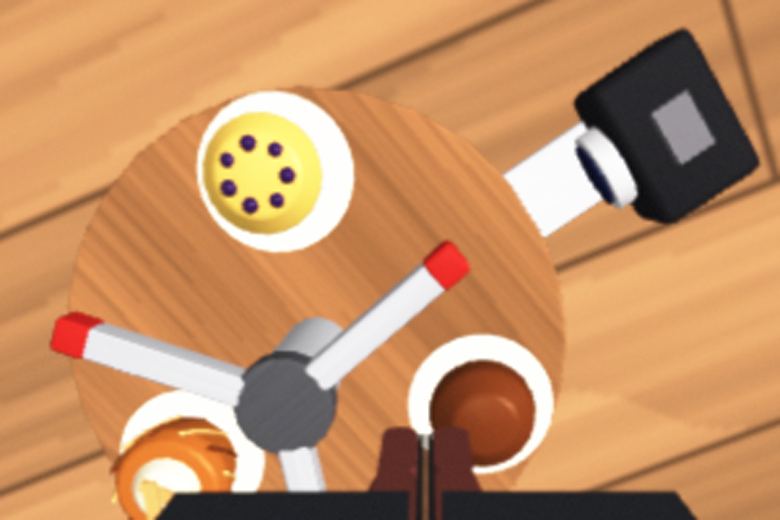

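```bash
cat >> h.py <<'E'
A=np.array([.568,-.004])
def P(deg,r=.09,z=.138): return np.array([A[0]+r*np.cos(np.radians(deg)),A[1]+r*np.sin(np.radians(deg)),z])
E
python3 - <<'E'
from h import *
to(P(78))
Rm=quat(env.read_state()["ee_rot"])
for a0,a1 in((78,138),(138,198),(198,258)):
    print([[int(round(v)) for v in Rm.inv().apply(P(a)-P(a0))[:2]*1000]+[0,0,0] for a in np.linspace(a0,a1,21)[1:]])
E
```

```text
[0.587 0.084 0.138] ->mm [-33.   16.7 201.9]
[[5, -1, 0, 0, 0], [9, -2, 0, 0, 0], [14, -4, 0, 0, 0], [18, -5, 0, 0, 0], [22, -7, 0, 0, 0], [27, -9, 0, 0, 0], [31, -12, 0, 0, 0], [35, -14, 0, 0, 0], [38, -17, 0, 0, 0], [42, -20, 0, 0, 0], [46, -23, 0, 0, 0], [49, -26, 0, 0, 0], [52, -30, 0, 0, 0], [55, -34, 0, 0, 0], [58, -37, 0, 0, 0], [60, -41, 0, 0, 0], [63, -45, 0, 0, 0], [65, -50, 0, 0, 0], [67, -54, 0, 0, 0], [69, -58, 0, 0, 0]]
[[1, -4, 0, 0, 0], [3, -9, 0, 0, 0], [4, -14, 0, 0, 0], [4, -18, 0, 0, 0], [5, -23, 0, 0, 0], [5, -28, 0, 0, 0], [5, -32, 0, 0, 0], [5, -37, 0, 0, 0], [5, -42, 0, 0, 0], [4, -46, 0, 0, 0], [3, -51, 0, 0, 0], [2, -56, 0, 0, 0], [0, -60, 0, 0, 0], [-2, -64, 0, 0, 0], [-3, -69, 0, 0, 0], [-6, -73, 0, 0, 0], [-8, -77, 0, 0, 0], [-10, -81, 0, 0, 0], [-13, -85, 0, 0, 0], [-16, -89, 0, 0, 0]]
[[-3, -4, 0, 0, 0], [-6, -7, 0, 0, 0], [-10, -10, 0, 0, 0], [-14, -13, 0, 0, 0], [-17, -16, 0, 0, 0], [-21, -18, 0, 0, 0], [-25, -21, 0, 0, 0], [-30, -23, 0, 0, 0], [-34, -25, 0, 0, 0], [-38, -26, 0, 0, 0], [-43, -28, 0, 0, 0], [-47, -29, 0, 0, 0], [-52, -30, 0, 0, 0], [-57, -31, 0, 0, 0], [-61, -31, 0, 0, 0], [-66, -32, 0, 0, 0], [-71, -32, 0, 0, 0], [-75, -31, 0, 0, 0], [-80, -31, 0, 0, 0], [-85, -30, 0, 0, 0]]
```

```bash
python3 -m crank '[[-33,17,0,0,0],[-33,17,40,0,0],[-33,17,80,0,0],[-33,17,120,0,0],[-33,17,160,0,0],[-33,17,185,0,0],[-33,17,202,0,0],[-33,17,202,0,0],[-33,17,202,0,0]]'
python3 -m crank '[[5,-1,0,0,0],[9,-2,0,0,0],[14,-4,0,0,0],[18,-5,0,0,0],[22,-7,0,0,0],[27,-9,0,0,0],[31,-12,0,0,0],[35,-14,0,0,0],[38,-17,0,0,0],[42,-20,0,0,0],[46,-23,0,0,0],[49,-26,0,0,0],[52,-30,0,0,0],[55,-34,0,0,0],[58,-37,0,0,0],[60,-41,0,0,0],[63,-45,0,0,0],[65,-50,0,0,0],[67,-54,0,0,0],[69,-58,0,0,0]]'
python3 - <<'E'
from h import *
s=env.read_state();p=s["position"];d=p[:2]-A;print(p,np.hypot(*d),np.degrees(np.arctan2(d[1],d[0])),s["force"])
im=optics.read_camera("top");cv2.imwrite("pics/t2.png",im);show("top",im,(200,320,125,225))
E
```

```text
time: 2.85
position: [0.5873, 0.0835, 0.1384]
ee_rot: [0.0, 0.194, 0.981, 0.0]
force: [-0.2, -0.7, 1.1]
gripper_width: 0.006
gripper_force: 0.0
time: 4.85
position: [0.501, 0.0555, 0.138]
ee_rot: [0.0, 0.195, 0.981, 0.0]
force: [0.1, -1.3, 0.3]
gripper_width: 0.003
gripper_force: 0.0
[0.50104214 0.0554755  0.1379803 ] 0.08955830938660618 138.38683140080852 [ 0.05119533 -1.25968888  0.3256821 ]
top red [270.  137.2] 13 [ 0.6756 -0.0237  0.165 ]
top red [290.  191.1] 17 [ 0.494  -0.0843  0.165 ]
top white [268.3 148.8] 78 [ 0.6731 -0.0221  0.038 ]
top white [291.6 172. ] 190 [ 0.5859 -0.1038  0.038 ]
top white [292.2 164.7] 25 [ 0.6127 -0.1068  0.038 ]
top white [278.5 181.3] 128 [ 0.5524 -0.0561  0.038 ]
top white [210.9 190. ] 217 [0.5243 0.1846 0.038 ]
top white [269.5 207.5] 14 [ 0.4587 -0.022   0.038 ]
```

Run:
```python
from h import *
t=cv2.imread("pics/t2.png")[120:235,170:330];w=optics.read_camera("wrist")
t=cv2.resize(t,None,fx=3.3,fy=3.3,interpolation=2)[:380];w=cv2.resize(w,None,fx=.53,fy=.53)
o=np.zeros((380,t.shape[1]+w.shape[1],3),np.uint8);o[:t.shape[0],:t.shape[1]]=t;o[:w.shape[0],t.shape[1]:]=w
cv2.imwrite("pics/c2.png",o);cv2.imwrite("pics/w2.png",optics.read_camera("wrist"));print(o.shape)
```

```text
(380, 799, 3)
```

View pics/c2.png

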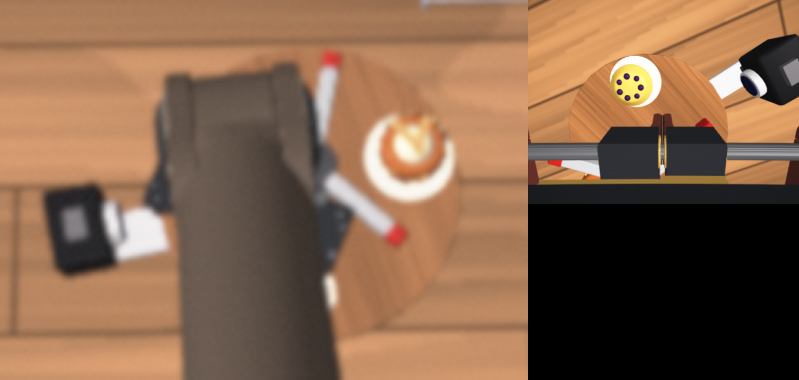

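The top crop shows the spokes and the cruffin unmoved. In the wrist view a red tip is right of the fingers, at about (335,235) in the full picture, so the finger got past the spoke without turning it. I'll take a closer look.

Run:
```python
from h import *
im=cv2.imread("pics/w2.png");show("wrist",im,(0,512,0,384));s=env.read_state();print(s["position"],s["force"],s["time"])
si=optics.read_camera("side");show("side",si,(200,340,130,280))
o=np.hstack([cv2.resize(im[150:330,130:430],(400,240)),cv2.resize(si[130:280,190:340],(400,400),interpolation=2)[:240]])
cv2.imwrite("pics/c3.png",np.hstack([cv2.resize(im[190:330,130:430],(400,187)) ,np.zeros((187,0,3),np.uint8)]) if 0 else np.hstack([cv2.resize(im,(400,300)),cv2.resize(si[130:280,170:370],(400,300),interpolation=2)]))
```

```text
wrist red [331.4 232.6] 339 [0.5244 0.097  0.165 ]
wrist red [ 50.4 306.9] 214 [ 0.5031 -0.0901  0.165 ]
wrist white [216.9 139.4] 2425 [0.4492 0.0368 0.038 ]
wrist white [376.4 151.9] 2469 [0.5213 0.1787 0.038 ]
wrist white [432.5 154.3] 802 [0.5449 0.2293 0.038 ]
wrist white [463.5 291.5] 162 [0.7079 0.2223 0.038 ]
wrist white [103.7 313.7] 1478 [ 0.5801 -0.1634  0.038 ]
wrist white [252.8 318.9] 128 [ 0.6521 -0.0088  0.038 ]
[0.50117574 0.05564971 0.13801539] [-0.75956218 -0.15959378 -0.11905228] 5.0
side red [309.1 191.9] 14 [ 0.675  -0.0307  0.165 ]
side red [261.6 217.2] 22 [ 0.4967 -0.0908  0.165 ]
side white [245.9 186. ] 86 [0.5196 0.1697 0.038 ]
side white [290.5 202.2] 69 [0.6518 0.0487 0.038 ]
side white [240.3 223.6] 219 [0.4535 0.0019 0.038 ]
side white [293.7 245.1] 177 [ 0.5975 -0.1314  0.038 ]
```

View pics/c3.png

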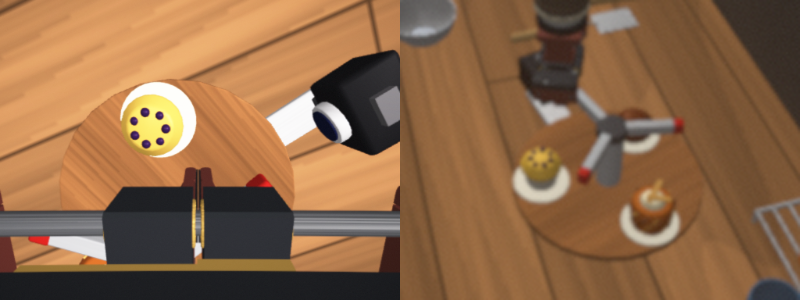

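Run:
```python
from h import *
def proj(n,p):
    c=optics.calibration(n);Rm=quat(c["orientation"]).as_matrix().T
    return cv2.projectPoints(np.array(p,float).reshape(-1,1,3),cv2.Rodrigues(Rm)[0],-Rm@c["position"],c["intrinsics"],c["dist_coeffs"])[0].reshape(-1,2)
s=env.read_state();p=s["position"]
B=[.5346,.0969,.165]
print("side TCP,TCP+60,B,hub",np.round(proj("side",[p,p+[0,0,.06],B,[.568,-.004,.165]]),1).tolist())
print("wrist",np.round(proj("wrist",[p,B,[.568,-.004,.165]]),1).tolist())
si=optics.read_camera("side");s0=cv2.imread("pics/side0.png")
a=cv2.resize(s0[140:230,210:330],(390,292),interpolation=2);b=cv2.resize(si[140:230,210:330],(390,292),interpolation=2)
cv2.imwrite("pics/c4.png",np.hstack([a,b]))
```

```text
side TCP,TCP+60,B,hub [[249.8, 189.4], [249.9, 176.4], [256.0, 173.5], [274.9, 192.5]]
wrist [[255.0, 210.3], [336.2, 246.6], [211.1, 341.0]]
```

View pics/c4.png

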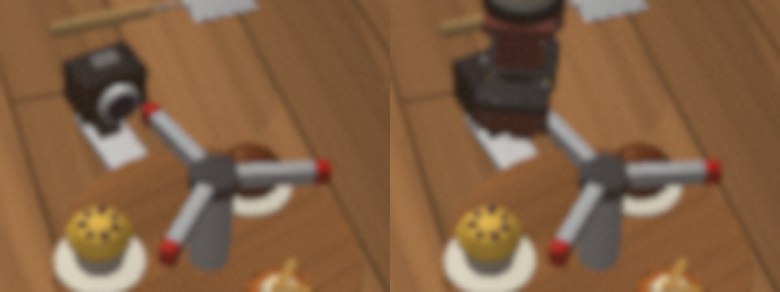

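The side crop shows the fingertips ending at about (248,181), but the TCP projects to (250,189). The real tips therefore sit some 30 mm above the nominal TCP, and the finger passed over the spoke. The tip is now on the other side of that spoke, so I'll lower it beside the spoke and push clockwise, which is −186°.

Run:
```python
from h import *
s=env.read_state();Rm=quat(s["ee_rot"]);p=s["position"]
to(P(129,z=.108))
for a0,a1 in((129,84),):
    print([[int(round(v)) for v in Rm.inv().apply(P(a)-P(a0))[:2]*1000]+[0,0,0] for a in np.linspace(a0,a1,16)[1:]])
```

```text
[0.511 0.066 0.108] ->mm [-5.3 13.  30. ]
[[-2, 4, 0, 0, 0], [-5, 8, 0, 0, 0], [-8, 12, 0, 0, 0], [-11, 15, 0, 0, 0], [-14, 19, 0, 0, 0], [-17, 22, 0, 0, 0], [-21, 25, 0, 0, 0], [-24, 28, 0, 0, 0], [-28, 31, 0, 0, 0], [-32, 34, 0, 0, 0], [-36, 36, 0, 0, 0], [-40, 38, 0, 0, 0], [-45, 40, 0, 0, 0], [-49, 42, 0, 0, 0], [-54, 43, 0, 0, 0]]
```

```bash
python3 -m crank '[[-5,13,0,0,0],[-5,13,8,0,0],[-5,13,16,0,0],[-5,13,24,0,0],[-5,13,30,0,0],[-5,13,30,0,0]]'
python3 -m crank '[[-2,4,0,0,0],[-5,8,0,0,0],[-8,12,0,0,0],[-11,15,0,0,0],[-14,19,0,0,0],[-17,22,0,0,0],[-21,25,0,0,0],[-24,28,0,0,0],[-28,31,0,0,0],[-32,34,0,0,0],[-36,36,0,0,0],[-40,38,0,0,0]]'
python3 - <<'E'
from h import *
s=env.read_state();print(s["force"],s["ft_torque"])
im=optics.read_camera("top");cv2.imwrite("pics/t3.png",im);show("top",im,(200,320,125,225))
E
```

```text
time: 5.7
position: [0.51, 0.0656, 0.1067]
ee_rot: [-0.001, 0.195, 0.981, -0.001]
force: [0.3, -0.5, -0.3]
gripper_width: 0.002
gripper_force: 0.0
time: 6.9
position: [0.5627, 0.0858, 0.1079]
ee_rot: [-0.0, 0.195, 0.981, -0.0]
force: [-1.6, -0.4, -0.3]
gripper_width: 0.008
gripper_force: 0.7
[-1.60645128 -0.37723395 -0.28117843] [-0.14425557  0.37730056  0.02597945]
top red [284.8 143.5] 11 [ 0.6534 -0.072   0.165 ]
top red [276.9 200.7] 16 [ 0.4635 -0.0415  0.165 ]
top white [258.8 150.7] 139 [0.6666 0.0126 0.038 ]
top white [275.7 155. ] 116 [ 0.6495 -0.0483  0.038 ]
top white [293.2 186.6] 197 [ 0.5325 -0.1078  0.038 ]
top white [271.  186.4] 131 [ 0.5343 -0.0289  0.038 ]
top white [293.7 179.4] 25 [ 0.5584 -0.1106  0.038 ]
top white [206.2 189.5] 97 [0.5263 0.2013 0.038 ]
top white [255.5 200.8] 11 [0.4832 0.0268 0.038 ]
top white [222.2 214.9] 125 [0.4352 0.1446 0.038 ]
```

The spoke is turning now, about −27° so far. I'll continue clockwise in arcs.

Run:
```python
from h import *
Rm=quat(env.read_state()["ee_rot"])
for a0,a1 in((93,33),(33,-27),(-27,-57)):
    print([[int(round(v)) for v in Rm.inv().apply(P(a)-P(a0))[:2]*1000] for a in np.arange(a0-3,a1-1,-3)])
```

```text
[[-4, 2], [-9, 4], [-13, 5], [-18, 6], [-22, 7], [-27, 8], [-32, 8], [-36, 9], [-41, 9], [-46, 8], [-51, 8], [-55, 7], [-60, 6], [-64, 5], [-69, 4], [-73, 2], [-77, 0], [-82, -2], [-86, -5], [-90, -7]]
[[-4, -3], [-7, -6], [-11, -9], [-14, -12], [-17, -16], [-20, -19], [-23, -23], [-26, -27], [-28, -31], [-30, -35], [-32, -40], [-34, -44], [-35, -49], [-36, -53], [-37, -58], [-38, -62], [-39, -67], [-39, -72], [-39, -77], [-39, -81]]
[[0, -5], [1, -9], [2, -14], [3, -18], [5, -23], [7, -27], [9, -32], [11, -36], [13, -40], [16, -44]]
```

```bash
python3 -m crank '[[-4,2,0,0,0],[-9,4,0,0,0],[-13,5,0,0,0],[-18,6,0,0,0],[-22,7,0,0,0],[-27,8,0,0,0],[-32,8,0,0,0],[-36,9,0,0,0],[-41,9,0,0,0],[-46,8,0,0,0],[-51,8,0,0,0],[-55,7,0,0,0],[-60,6,0,0,0],[-64,5,0,0,0],[-69,4,0,0,0],[-73,2,0,0,0],[-77,0,0,0,0],[-82,-2,0,0,0],[-86,-5,0,0,0],[-90,-7,0,0,0]]'
python3 -m crank '[[-4,-3,0,0,0],[-7,-6,0,0,0],[-11,-9,0,0,0],[-14,-12,0,0,0],[-17,-16,0,0,0],[-20,-19,0,0,0],[-23,-23,0,0,0],[-26,-27,0,0,0],[-28,-31,0,0,0],[-30,-35,0,0,0],[-32,-40,0,0,0],[-34,-44,0,0,0],[-35,-49,0,0,0],[-36,-53,0,0,0],[-37,-58,0,0,0],[-38,-62,0,0,0],[-39,-67,0,0,0],[-39,-72,0,0,0],[-39,-77,0,0,0],[-39,-81,0,0,0]]'
python3 - <<'E'
from h import *
s=env.read_state();d=s["position"][:2]-A;print(s["force"],np.hypot(*d),np.degrees(np.arctan2(d[1],d[0])))
im=optics.read_camera("top");cv2.imwrite("pics/t4.png",im);show("top",im,(200,320,125,225))
E
```

```text
time: 8.95
position: [0.6432, 0.0444, 0.108]
ee_rot: [0.0, 0.195, 0.981, 0.0]
force: [-2.0, 0.4, 0.7]
gripper_width: 0.006
gripper_force: 0.8
time: 10.95
position: [0.6479, -0.0455, 0.108]
ee_rot: [0.0, 0.195, 0.981, -0.0]
force: [-0.3, 3.2, 0.4]
gripper_width: 0.004
gripper_force: 0.8
[-0.26198817  3.16261164  0.35452723] 0.09001486924893214 -27.480862859206926
top red [230.7 163.9] 16 [0.5865 0.1061 0.165 ]
top white [246.3 153.7] 136 [0.656  0.0579 0.038 ]
top white [243.4 165.6] 97 [0.6117 0.0686 0.038 ]
top white [303.  184.5] 133 [ 0.5394 -0.1433  0.038 ]
top white [264.2 174.9] 115 [ 0.5764 -0.0054  0.038 ]
top white [211.  189.7] 233 [0.5252 0.1844 0.038 ]
top white [233.5 206.6] 82 [0.4636 0.1046 0.038 ]
top white [238.  200.5] 16 [0.4852 0.0888 0.038 ]
top white [249.8 221.2] 78 [0.4115 0.0478 0.038 ]
```

```bash
python3 -m crank '[[0,-5,0,0,0],[1,-9,0,0,0],[2,-14,0,0,0],[3,-18,0,0,0],[5,-23,0,0,0],[7,-27,0,0,0],[8,-30,0,0,0],[9,-32,0,0,0],[10,-34,0,0,0],[11,-36,0,0,0],[12,-38,0,0,0],[13,-40,0,0,0],[13,-40,0,0,0]]'
python3 - <<'E'
from h import *
s=env.read_state();d=s["position"][:2]-A;print(s["force"],np.hypot(*d),np.degrees(np.arctan2(d[1],d[0])))
im=optics.read_camera("top");cv2.imwrite("pics/t5.png",im);show("top",im,(200,320,125,225))
w=optics.read_camera("wrist");cv2.imwrite("pics/w5.png",w);show("wrist",w,(0,512,0,384))
E
```

```text
time: 12.3
position: [0.6203, -0.0775, 0.1079]
ee_rot: [-0.0, 0.195, 0.981, -0.0]
force: [0.6, 0.3, -0.3]
gripper_width: 0.004
gripper_force: 0.2
[ 0.59259566  0.25907076 -0.32734313] 0.09025027993687883 -54.552488092455604
top red [237.6 148.8] 13 [0.6371 0.0833 0.165 ]
top white [261.4 151.6] 126 [0.6629 0.003  0.038 ]
top white [249.4 158. ] 133 [0.6395 0.0467 0.038 ]
top white [269.5 185. ] 214 [ 0.5394 -0.0238  0.038 ]
top white [222.2 191.4] 444 [0.5186 0.1446 0.038 ]
top white [228.  185.2] 14 [0.5407 0.124  0.038 ]
wrist red [188.7 230.6] 391 [ 0.6002 -0.106   0.165 ]
wrist white [191.7  66.2] 3830 [ 0.504  -0.0867  0.038 ]
wrist white [383.   30.3] 3223 [0.5392 0.0688 0.038 ]
wrist white [458.4 125.8] 3743 [0.6377 0.1078 0.038 ]
wrist white [263.5 179.3] 4786 [ 0.6169 -0.0672  0.038 ]
wrist white [322.2 202. ] 2822 [ 0.6582 -0.0245  0.038 ]
```

View pics/w5.png

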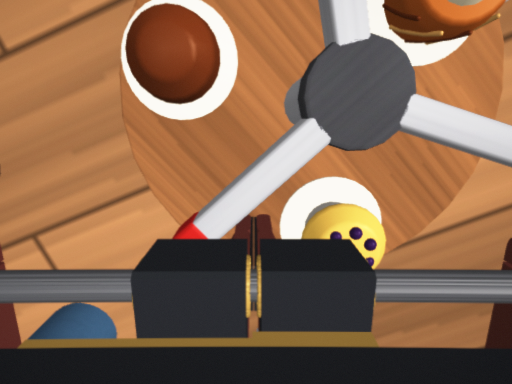

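The wrist view shows the fingertip at (255,215) beside the red-tipped spoke at (188,230), with bun, muffin and cruffin well clear. There are about 10° to go. I'll push slowly most of the way, then back off, rise and look.

```bash
python3 -m crank '[[1,-1,0,0,0],[2,-3,0,0,0],[3,-4,0,0,0],[4,-6,0,0,0],[5,-7,0,0,0],[6,-8,0,0,0],[7,-9,0,0,0],[8,-10,0,0,0],[9,-11,0,0,0],[9,-12,0,0,0],[9,-12,0,0,0],[3,-4,0,0,0],[-3,4,0,0,0],[-3,4,-40,0,0],[-3,4,-80,0,0],[-3,4,-120,0,0],[30,40,-160,0,0],[60,70,-200,0,0],[95,100,-232,0,0],[125,119,-232,0,0]]'
python3 -m crank '[[0,0,0,0,0],[0,0,0,0,0]]'
cat >> h.py <<'E'
def angles(im):
    c=optics.calibration("wrist")
    for p,a in blobs(masks(im)["red"],40):
        q=plane(c,[p],.165)[0];d=q[:2]-A
        if .09<np.hypot(*d)<.13: print("tip",np.round(p,1),a,np.round(q,4),np.hypot(*d),np.degrees(np.arctan2(d[1],d[0])))
E
python3 - <<'E'
from h import *
im=optics.read_camera("wrist");cv2.imwrite("pics/w6.png",im);angles(im)
t=optics.read_camera("top");cv2.imwrite("pics/t6.png",t);show("top",t,(200,320,125,225))
c=optics.calibration("wrist");o=np.array([.52,.234,.121])
cv2.imwrite("pics/w6c.png",cv2.resize(im[50:250,90:390],None,fx=2.6,fy=2.6,interpolation=2))
E
```

```text
time: 14.4
position: [0.5565, 0.0743, 0.3402]
ee_rot: [0.002, 0.195, 0.981, 0.0]
force: [0.5, 0.3, -0.4]
gripper_width: 0.005
gripper_force: 0.0
time: 14.6
position: [0.5556, 0.0745, 0.3378]
ee_rot: [0.0, 0.193, 0.981, 0.0]
force: [0.0, -0.5, -0.7]
gripper_width: 0.007
gripper_force: 0.0
tip [193.4 113.8] 215 [0.4675 0.03   0.165 ] 0.10614009093561746 161.31486621872915
tip [276.7 232.1] 115 [0.6473 0.0673 0.165 ] 0.10661761477117233 41.98177592649239
tip [134.  242.7] 130 [ 0.5885 -0.1144  0.165 ] 0.11232667164039781 -79.48040356667155
top red [297.1 162.9] 14 [ 0.5872 -0.1102  0.165 ]
top white [278.7 154.1] 136 [ 0.6527 -0.0594  0.038 ]
top white [282.4 165.5] 119 [ 0.6101 -0.0716  0.038 ]
top white [208.4 189.9] 157 [0.5248 0.1936 0.038 ]
top white [284.7 201.9] 306 [ 0.478 -0.076  0.038]
```

View pics/w6c.png

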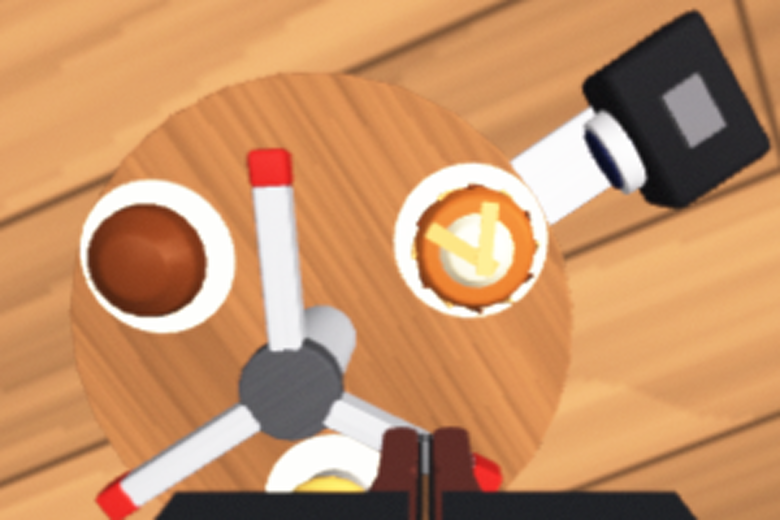

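Run:
```python
from h import *
c=optics.calibration("wrist")
for n,p,z in(("hub",(291,389),.165),("coaster",(471,240),.037),("screen",(693,110),.121),("lens",(615,152),.08)):
    q=plane(c,[(90+p[0]/2.6,50+p[1]/2.6)],z)[0];d=q[:2]-A;print(n,np.round(q,4),np.hypot(*d),np.degrees(np.arctan2(d[1],d[0])))
to([.497,-.319,.34],[.497,-.319,.12])
```

```text
hub [ 0.5685 -0.0065  0.165 ] 0.0025199136931037354 -79.58958045617028
coaster [0.5481 0.1053 0.037 ] 0.1110507032152615 100.30497917555186
screen [0.5217 0.2314 0.121 ] 0.23995156985315064 101.12964120956104
lens [0.529  0.1975 0.08  ] 0.20528512091339643 100.9592615286248
[ 0.497 -0.319  0.34 ] ->mm [ -95.5 -383.8   -2.8]
[ 0.497 -0.319  0.12 ] ->mm [ -95.5 -383.5  217.2]
```

The cruffin lies within about 1° of the lens line (coaster 100.3°, spokes implying 101.3°, lens 101.0°). Next I triangulate the button.

Run:
```python
from h import *
O=[];D=[]
for n,p in(("top",(354.9,196.8)),("side",(285.4,311.3))):
    o,d=ray(optics.calibration(n),[p]);O.append(o);D.append(d[0]/np.linalg.norm(d[0]))
M=sum(np.eye(3)-np.outer(d,d) for d in D);b=sum((np.eye(3)-np.outer(d,d))@o for o,d in zip(O,D))
x=np.linalg.solve(M,b);print(x);to([x[0],x[1],.34],[x[0],x[1],.20])
```

```text
[ 0.49852052 -0.33191924  0.01325888]
[ 0.499 -0.332  0.34 ] ->mm [-101.8 -395.1   -2.8]
[ 0.499 -0.332  0.2  ] ->mm [-101.8 -394.9  137.2]
```

```bash
python3 -m crank '[[-100,-390,0,0,0],[-100,-390,0,0,0],[-100,-390,0,0,0],[-100,-390,0,0,0],[-100,-390,0,0,0],[-100,-390,0,0,0],[-100,-390,0,0,0],[-100,-390,0,0,0],[-100,-390,0,0,0],[-100,-390,0,0,0],[-100,-390,50,0,0],[-100,-390,100,0,0],[-100,-390,137,0,0],[-100,-390,137,0,0],[-100,-390,137,0,0]]'
python3 - <<'E'
from h import *
im=optics.read_camera("wrist");cv2.imwrite("pics/w7.png",im);c=optics.calibration("wrist")
for p,a in blobs(masks(im)["green"],100):
    print(p,a,"d px",2*np.sqrt(a/np.pi))
    for z in(.02,.03,.04,.05): q=plane(c,[p],z)[0];print(np.round(q,4));to([q[0],q[1],.1])
E
```

```text
time: 16.2
position: [0.4995, -0.3248, 0.2009]
ee_rot: [-0.0, 0.194, 0.981, 0.0]
force: [0.5, -0.4, 1.3]
gripper_width: 0.003
gripper_force: 0.0
[246.3525741  168.74570983] 641 d px 28.568278705151968
[ 0.4995 -0.3365  0.02  ]
[ 0.5   -0.336  0.1  ] ->mm [ -3.4 -10.3 102.1]
[ 0.4979 -0.3356  0.03  ]
[ 0.498 -0.336  0.1  ] ->mm [ -1.6 -10.  102.1]
[ 0.4963 -0.3347  0.04  ]
[ 0.496 -0.335  0.1  ] ->mm [  0.2  -9.8 102.1]
[ 0.4947 -0.3337  0.05  ]
[ 0.495 -0.334  0.1  ] ->mm [  2.   -9.6 102.1]
```

```bash
python3 -m crank '[[-2,-10,0,0,0],[-2,-10,40,0,0],[-2,-10,80,0,0],[-2,-10,110,0,0],[-2,-10,130,0,0],[-2,-10,141,0,0],[-2,-10,141,0,0],[-2,-10,141,0,0]]'
python3 - <<'E'
from h import *
im=optics.read_camera("wrist");c=optics.calibration("wrist")
for p,a in blobs(masks(im)["green"],100):
    print(p,a)
    for z in(.02,.03,.04): q=plane(c,[p],z)[0];to([q[0],q[1],.03])
si=optics.read_camera("side");cv2.imwrite("pics/s8.png",cv2.resize(np.hstack([im[100:300,150:350],si[260:340,235:335].repeat(2,0).repeat(2,1)[:, :200] if 0 else cv2.resize(si[250:350,235:335],(200,200))]),None,fx=2,fy=2,interpolation=2))
E
```

```text
time: 17.05
position: [0.4978, -0.3365, 0.0608]
ee_rot: [0.001, 0.195, 0.981, -0.0]
force: [-0.1, -0.5, -0.7]
gripper_width: 0.004
gripper_force: 0.0
[256.27334235 194.3714479 ] 1478
[ 0.498 -0.335  0.03 ] ->mm [ 0.5  1.2 31. ]
[ 0.495 -0.334  0.03 ] ->mm [ 3.2  1.1 31. ]
[ 0.493 -0.333  0.03 ] ->mm [ 5.9  1.  31. ]
```

View pics/s8.png

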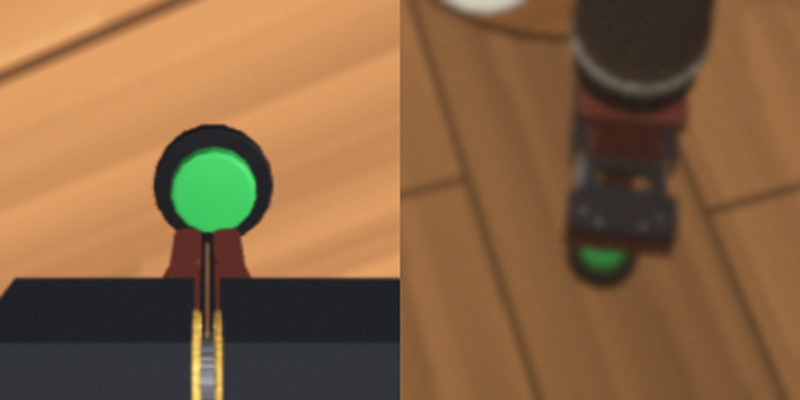

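The left panel shows the button whole at about (256,195) in the wrist picture, in line with the fingertips. The right panel shows the gripper above it. I'll go straight down in small steps and watch the force.

```bash
python3 -m crank '[[1,1,8,0,0],[1,1,16,0,0],[1,1,24,0,0],[1,1,30,0,0],[1,1,30,0,0]]'
python3 -m crank '[[0,0,3,0,0],[0,0,6,0,0],[0,0,9,0,0],[0,0,9,0,0]]'
```

```text
time: 17.65
position: [0.4957, -0.3337, 0.028]
ee_rot: [-0.001, 0.195, 0.981, 0.0]
force: [1.1, 0.6, 0.2]
gripper_width: 0.006
gripper_force: 0.0
time: 18.05
position: [0.4962, -0.3341, 0.02]
ee_rot: [-0.0, 0.195, 0.981, 0.0]
force: [0.1, -0.9, 1.2]
gripper_width: 0.003
gripper_force: 0.0
```

```bash
for i in 1; do python3 -m crank '[[0,0,3,0,0],[0,0,6,0,0],[0,0,6,0,0]]'; done
python3 -m crank '[[0,0,3,0,0],[0,0,5,0,0],[0,0,5,0,0]]'
```

```text
time: 18.35
position: [0.4962, -0.334, 0.0139]
ee_rot: [-0.0, 0.195, 0.981, 0.0]
force: [-1.0, -0.4, 0.9]
gripper_width: 0.002
gripper_force: 0.0
time: 18.65
position: [0.4962, -0.3341, 0.009]
ee_rot: [-0.0, 0.195, 0.981, 0.0]
force: [-0.3, -0.3, -1.1]
gripper_width: 0.003
gripper_force: 0.0
```

```bash
python3 -m crank '[[0,0,3,0,0],[0,0,5,0,0],[0,0,5,0,0]]'
python3 -m crank '[[0,0,2,0,0],[0,0,4,0,0],[0,0,4,0,0]]'
```

```text
time: 18.95
position: [0.4962, -0.3341, 0.004]
ee_rot: [-0.0, 0.195, 0.981, 0.0]
force: [-0.6, 0.1, 0.1]
gripper_width: 0.004
gripper_force: 0.0
time: 19.25
position: [0.4962, -0.3341, -0.0]
ee_rot: [-0.0, 0.195, 0.981, 0.0]
force: [0.2, 0.2, -0.6]
gripper_width: 0.003
gripper_force: 0.0
```

```bash
python3 -m crank '[[0,0,2,0,0],[0,0,4,0,0],[0,0,4,0,0]]'
python3 -m crank '[[0,0,2,0,0],[0,0,3,0,0],[0,0,3,0,0]]'
python3 - <<'E'
from h import *
im=optics.read_camera("wrist");c=optics.calibration("wrist");print([(p,a) for p,a in blobs(masks(im)["green"],30)],c["position"])
E
```

```text
time: 19.55
position: [0.4962, -0.3341, -0.004]
ee_rot: [-0.0, 0.195, 0.981, 0.0]
force: [-0.4, 0.3, 0.2]
gripper_width: 0.002
gripper_force: 0.0
time: 19.85
position: [0.4963, -0.3341, -0.0069]
ee_rot: [-0.0, 0.195, 0.981, 0.0]
force: [0.4, 0.3, -0.9]
gripper_width: 0.008
gripper_force: 0.0
[(array([255.84227382, 216.70216173]), np.int32(1249))] [ 0.43513126 -0.31015132  0.19446562]
```

```bash
python3 -m crank '[[0,0,2,0,0],[0,0,3,0,0],[0,0,3,0,0]]'
python3 -m crank '[[0,0,2,0,0],[0,0,3,0,0],[0,0,3,0,0]]'
```

```text
time: 20.2
position: [0.4963, -0.3341, -0.0099]
ee_rot: [-0.0, 0.195, 0.981, 0.0]
force: [0.2, 0.1, 0.0]
gripper_width: 0.007
gripper_force: 0.0
time: 20.5
position: [0.4963, -0.3341, -0.0129]
ee_rot: [-0.0, 0.195, 0.981, 0.0]
force: [-0.1, 0.5, -0.4]
gripper_width: 0.007
gripper_force: 0.0
```

```bash
python3 -m crank '[[0,0,2,0,0],[0,0,3,0,0],[0,0,3,0,0]]'
python3 -m crank '[[0,0,2,0,0],[0,0,3,0,0],[0,0,3,0,0]]'
python3 - <<'E'
from h import *
im=optics.read_camera("wrist");cv2.imwrite("pics/w9.png",im)
m=masks(im)["green"];ys,xs=np.nonzero(m);print(m.sum(),xs.min(),xs.max(),ys.min(),ys.max(),env.read_state()["force"])
c=optics.calibration("wrist")
for z in (.015,.02,.025): print(z,plane(c,[(256,ys.min()),(xs.min(),192),(xs.max(),192)],z).round(4).tolist())
E
```

```text
time: 20.8
position: [0.4964, -0.3342, -0.0157]
ee_rot: [0.0, 0.195, 0.981, 0.0]
force: [0.0, 0.6, 1.4]
gripper_width: 0.005
gripper_force: 0.8
time: 21.1
position: [0.4965, -0.3343, -0.0186]
ee_rot: [0.0, 0.195, 0.981, -0.0]
force: [-0.8, -0.2, 3.8]
gripper_width: 0.002
gripper_force: 1.6
1068 225 285 203 261 [-0.3939028   0.65796742  3.25160838]
0.015 [[0.4824, -0.3281, 0.015], [0.4695, -0.3421, 0.015], [0.4826, -0.3101, 0.015]]
0.02 [[0.481, -0.3275, 0.02], [0.4684, -0.3411, 0.02], [0.4812, -0.3101, 0.02]]
0.025 [[0.4796, -0.327, 0.025], [0.4674, -0.3402, 0.025], [0.4798, -0.3102, 0.025]]
```

Contact: 3.5 N and the button is giving. I'll press on to the stop.

```bash
python3 -m crank '[[0,0,1,0,0],[0,0,2,0,0],[0,0,2,0,0]]'
python3 -m crank '[[0,0,1,0,0],[0,0,2,0,0],[0,0,2,0,0]]'
```

```text
time: 21.45
position: [0.4965, -0.3343, -0.0207]
ee_rot: [0.0, 0.195, 0.981, -0.0]
force: [-0.5, 0.6, 4.1]
gripper_width: 0.003
gripper_force: 2.2
time: 21.75
position: [0.4966, -0.3343, -0.0215]
ee_rot: [0.0, 0.195, 0.981, 0.0]
force: [-3.0, 2.3, 15.9]
gripper_width: 0.006
gripper_force: 8.0
```

The force jumped to 16 N with the TCP held, so the button is on its stop. Now I release straight up, retreat and check.

```bash
python3 -m crank '[[0,0,0,0,0],[0,0,-4,0,0],[0,0,-10,0,0],[0,0,-20,0,0],[0,0,-50,0,0],[0,0,-100,0,0],[0,0,-150,0,0],[0,0,-200,0,0],[0,0,-250,0,0],[0,0,-250,0,0],[0,0,-250,0,0]]'
python3 - <<'E'
from h import *
t=optics.read_camera("top");cv2.imwrite("pics/t9.png",t);show("top",t,(180,370,125,225))
t6=cv2.imread("pics/t6.png");c=optics.calibration("top");d=plane(c,[p for p,a in blobs(masks(t)["red"]) if 200<p[0]<320 and 125<p[1]<225],.165)[:,:2]-A
print(np.degrees(np.arctan2(d[:,1],d[:,0])))
s=env.read_state();print(s["position"],s["force"],np.abs(s["qd"]).max(),s["time"])
E
```

```text
time: 22.85
position: [0.4967, -0.3344, 0.2286]
ee_rot: [0.001, 0.195, 0.981, -0.0]
force: [-0.6, 0.7, -0.5]
gripper_width: 0.004
gripper_force: 0.0
top red [241.7 144.9] 15 [0.6503 0.0699 0.165 ]
top red [297.1 162.9] 14 [ 0.5872 -0.1102  0.165 ]
top red [253.2 201.1] 16 [0.4632 0.0343 0.165 ]
top green [354.9 196.7] 76 [ 0.4927 -0.3247  0.04  ]
top white [272.6 152.5] 234 [ 0.6589 -0.0373  0.038 ]
top white [251.6 155.9] 129 [0.6474 0.0387 0.038 ]
top white [282.4 165.5] 119 [ 0.6101 -0.0716  0.038 ]
top white [221.4 189.1] 436 [0.5269 0.1473 0.038 ]
top white [258.2 186.3] 123 [0.5353 0.0165 0.038 ]
top white [230.4 183.8] 9 [0.5458 0.1153 0.038 ]
top white [284.9 201.8] 300 [ 0.4781 -0.0769  0.038 ]
[ 41.93133571 -79.77074579 159.94408847]
[ 0.49607287 -0.33374393  0.2270259 ] [-0.05477176  0.54187164 -0.21550736] 0.027537207367952905 22.9
```

```bash
python3 -c "
from cell import ticket
print(ticket.finish_job())"
```

```text
the job is handed in; nothing more can be done
None
```

The cruffin stands in front of the lens, within about 1° by my measurements; after that I pressed the shutter to its stop (16 N) and let it up, then handed the job in at about 23 s — one early push passed over a spoke without turning the stand.

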